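Feed vials down a tilting two-lane tray

TASK

Stand the loose vial upright in the empty lane of the tilting tray, in the half away from the push lip, and let go of it. Then press the lip down gently until the tray meets its stop, and keep it pressed there with about 14 N (never more than 20 N) for a second, until both vials have slid down against the end wall on the lip side. Let the tray rise again under control, without letting it snap back, so that it ends level with both vials still standing at that end; leave everything else alone.

Things in the scene. Friction and masses are not known exactly. Their poses are not given: they have to be found in the camera images.
- stand: Fixed painted stand: base plate 200 x 130 x 8 mm, two upright cheeks (outer faces 122 mm apart, 74 mm high) that carry the tray's pivot, and a domed stop screw under the lip side. Origin on the worktop right below the pivot; +x along the lanes from the push lip to the far end, +y left, +z up. The pivot axis is parallel to y, 62 mm above the origin.
- tray: Bare aluminium tray 180 mm long (x), 99 mm wide (y), hinged at its middle. Origin on the pivot axis, axes as the stand's when level. Two lanes along x, 45 mm wide, centred at y = +24.7 and -24.7 mm; floor 12 mm above the origin. Walls above the floor: sides and far end 22 mm, divider 19 mm, lip-side end 32 mm; inner faces of the end walls at x = +88 and -88 mm. A spring keeps it level; let go, it snaps back.
- push_point (a point): Top of the springy steel push lip (60 mm wide, 32 mm above the lane floor, out from the end wall, x = -92 to -174 mm), 150 mm from the pivot; 106 mm above the worktop when level. Pressed, it tilts the tray to a firm stop, set differently each time at 0.27 to 0.36 rad (39 to 56 mm lower). It starts to move at about 3 N, takes 6 to 8 N just before the stop; then force climbs by about 5 N per mm.
- lane_left (a point): Point on the smooth floor of the left (+y) lane, on its middle line, 55 mm beyond the pivot on the far side; 74 mm above the worktop when level; moves with the tray. A vial begins to slide at a tilt of about 9 to 14 degrees.
- lane_right (a point): The same point in the right (-y) lane.
- vial_in: Small reagent vial with a ribbed screw cap, 32 mm diameter, 58 mm high, 20 to 45 g, solid; already stands in one of the two lanes, left or right, in the far half. Origin at the centre of its underside, z up its axis.
- vial_out: Identical vial (32 mm diameter, 58 mm high; body 32 mm wide up to 44 mm, cap 29 mm wide above), standing on the worktop to the left of the tray. Origin at the centre of its underside, z up its axis.
- dark_bottle: Bystander: larger dark bottle, 48 mm diameter, 90 mm high, loose. Origin at the centre of its underside.
- tube: Bystander: 50 ml conical tube standing on its cap, 33 mm diameter, 115 mm high, loose. Origin at the centre of its underside.
- marker: Bystander: black marker pen, 135 mm long, 13 mm thick, lying at the front of the worktop. Origin at the middle of its underside.
There are look-alikes about, which are no part of the job. Leave any brown or purple look-alike of the vial_out alone.

How it is judged (in metres and radians):
On the way, in this order (a step that is already met when the one before it is completed fails the run):
1. the loose vial stands released in the empty lane of the level tray, in its far half (z of vial_out in the frame of tray between 0.007 and 0.018 m and y of vial_out in the frame of tray between -0.034 and 0.034 m and x of vial_out in the frame of tray between 0.01 and 0.088 m and angle between vial_out's own z axis and vertical below 0.1 rad and angle between tray's own z axis and vertical below 0.03 rad and contact force between the fingers and vial_out below 0.1 N and linear speed of vial_out below 0.02 m/s), for 0.2 s.
2. the tray is pressed on its stop (tilt over 0.255 rad, push of 10 to 18 N) with both vials at the lip-side end wall (angle between tray's own z axis and vertical above 0.255 rad and contact force between the fingers and tray between 10 and 18 N and x of vial_in in the frame of tray between -0.088 and -0.066 m and z of vial_in in the frame of tray between 0.007 and 0.018 m and y of vial_in in the frame of tray between -0.034 and 0.034 m and x of vial_out in the frame of tray between -0.088 and -0.066 m and z of vial_out in the frame of tray between 0.007 and 0.018 m and y of vial_out in the frame of tray between -0.034 and 0.034 m), for 0.4 s.
At the end, for the whole second after the job is handed in: Tray level within 0.03 rad and both vials at rest, upright within 0.12 rad, on the lane floors with their axes within 28 mm of the lip-side end wall's inner face (angle between tray's own z axis and vertical below 0.03 rad and x of vial_in in the frame of tray between -0.088 and -0.06 m and z of vial_in in the frame of tray between 0.007 and 0.018 m and y of vial_in in the frame of tray between -0.034 and 0.034 m and angle between each of vial_in, vial_out's own z axis and vertical below 0.12 rad and linear speed of each of vial_in, vial_out below 0.02 m/s and x of vial_out in the frame of tray between -0.088 and -0.06 m and z of vial_out in the frame of tray between 0.007 and 0.018 m and y of vial_out in the frame of tray between -0.034 and 0.034 m); the robot touches nothing.
It fails at once if the robot pushes on the tray with more than 20 N (contact force between any of the fingers, the arm and tray above 20 N).
It fails at once if the tray snaps (turns faster than 1.5 rad/s) (angular speed of tray above 1.5 rad/s).
It fails at once if a vial topples (leans over 0.7 rad) (angle between any of vial_in, vial_out's own z axis and vertical above 0.7 rad).
It fails at once if a bystander is disturbed (bottle, tube or marker moved over 20 mm) (distance of any of dark_bottle, tube, marker from where it was at the start of the episode above 0.02 m).
It also fails if it takes over 72 s, if anything falls off the work surface, if the arm or the gripper's body presses on something with over 40 N, if the wrist force passes 120 N, or if a joint passes its speed limit or range.

ROBOT

A 6-joint arm with a two-finger parallel gripper is mounted at the origin on a cart in front of the work surface, level with it; the furniture and walls round the work are solid. World frame = base frame: x ahead of the robot, y to its left, z up, the work surface at z = 0. Lengths are in mm, angles in degrees, forces in N, time in s.
With the tool pointing down it reaches from about 300 to 850 mm from the base axis. Payload 4.2 kg.
Tool frame: the origin (TCP) lies on the centre line of the jaws, within the pads' length; the fingertips stand 14 mm ahead of it and the grasp point (between the pads) lies 5 mm behind it; z points along the fingers, y is the line along which they close (so a half turn about z gives the same grasp; the last joint's range is limited). The gripper opens to 91 mm and grips with 3 to 60 N. Pads are 32 mm wide; open, the fingers measure 118 mm over their backs; the gripper's body (76 mm by 178 mm) begins 60 mm behind the grasp point.
Start: joints at [-75.86, 18.312, 89.639, -0, 72.044, -1.146], TCP at [151.599, -554.671, 227.976] pointing down, gripper open.
Joint ranges: [-177.97, 177.97], [-48.28, 115.42], [12.27, 149.76], [-77.06, 257.06], [2.81, 150.46], [-146.56, 146.56]. Speed limits (degrees/s): [147.25, 147.25, 180, 180, 180, 180].

INTERFACE

Orientations are given as [roll, pitch, yaw] about the fixed x, y, z axes, in that order (R = Rz(yaw) Ry(pitch) Rx(roll)).
In Python, from workcell import env gives the robot as it stands.
- The arm moves only by the tool arm_command, never from a script. Its argument "motion" is a list of rows, each an object with "offset": the shift along the tool's x, y, z in m, a list of three; "spin": the turn about the tool's z in rad. In form: [{"offset": [tx, ty, tz], "spin": spin}, ...]. A call has 1 to 5 rows; each row shifts and turns the commanded pose from where the row before left it, along the tool's axes as they then stand; what a row does not reach is not made up. A row lasts 1/8 s, in which the tool goes at most 62.5 mm and 10.7 degrees, less where a joint would pass 70% of its speed; a pose out of reach is approached as far as the arm can. A call with a gripper value outside its range is refused whole. "jaw" is the finger opening in m, from 0 to 0.0912, set as the call begins (left out, the last holds). The fingers move at their own pace and stop on an object; "newtons" is the grip in N (left out, the last holds). Time passes only in rows, so rows that do not move let the fingers close. It gives the time, the measured TCP pose, the force, the opening and the grip force at its end, in the units of the state.
- env.state(): the state, without advancing time (a new reading comes with each control period).
- env.grab_frame(name): name is "side" or "top" or "wrist"; returns (picture, depth): 420x560x3 uint8, blue, green, red; 420x560 float32, mm along the optical axis (not along the pixel's ray), 0 where there is no reading.
- env.camera_model(name): a dict with "fx", "fy", "cx", "cy" (pixels), "k1" (the pictures are not rectified: a ray, as slopes to the right and down, at radius r is drawn at 1 + k1 r^2 times it, then the intrinsics apply), "eye" and "rotation" of the camera in the world; the wrist camera has in their place "hand_eye" (4x4, takes a point from camera to tool coordinates, whose origin is the TCP and whose axes are the flange's). Camera axes: x right, y down, z forward; pixel columns grow to the right and rows downward; lengths in mm; the calibration is good to about 2 mm. A picture is of the moment at which its call begins: read the wrist's pose just before it. camera_model takes no time and is no camera call.
- env.job_done(): hands the job in; it is judged then, once.
Trained networks look in the newest picture that a camera, given by its name, has taken for a name from the list of things; names that differ only in an ending like _2 or _b are one class to them, and where a whole thing is asked for, a point or a joint stands for the part that bears it (a point fixed in the world has none). Each returns a list of dicts, best first, with "score" (0 to 1); they miss things now and then, are a little off and sometimes report something else, mostly with a low value. They report only what shows in the picture. A call takes as long as a camera call. They do not tell look-alikes from the thing itself.
- env.boxes_of(camera, target): "bbox" ([left, top, right, bottom] in pixels, round what is visible of it).
- env.pinpoint(camera, target): "location" ([column, row] in pixels: a listed point, or the origin of a listed thing).
The state is a dict: "time_s": time; "qpos": joint angles; "qvel": joint speeds; "effort": joint torques, N m; "ee_pos": TCP position; "ee_rot": TCP orientation; "force": force on the tool from outside, world axes, zero at the start; "torque": the same for the moment, N m; "gripper_width": finger opening in mm; "gripper_force": force on a finger pad.
Only numpy, scipy, OpenCV 4.12 (cv2) and the standard library are available. Lean on these libraries where they do the work, as an engineer would, in place of code of your own. Each camera call takes 0.05 s, during which the arm holds its last target. There are 200 camera calls.

## Working session

There is one attempt and no reset: what is moved stays moved. The work goes in short steps, Python scripts to look and compute and a tool call to move; the robot and the scene stay as the last step left them, time stands still between calls to the robot, and variables do not carry over. Pictures are saved under pics/ and viewed, at most 10 in all, crops included, and the job is handed in when it is done.

Besides the shell and the picture viewer there is one more tool, called after "Emit:" in YAML: its name, and indented under it one key for each argument. arm_command: Moves the arm, as the interface text tells. Its arguments: {"type":"object","properties":{"motion":{"type":"array"},"jaw":{"type":"number"},"newtons":{"type":"number"}},"required":["motion"]}

```bash
mkdir -p pics; ls; cat > h.py <<'E'
import numpy as np, cv2
from scipy.spatial.transform import Rotation as R
from workcell import env
def cam(n,s=None):
    m=env.camera_model(n)
    if 'eye' in m: return m,np.array(m['rotation']),np.array(m['eye'])
    s=s or env.state(); H=np.array(m['hand_eye']); Rt=rot(s)
    return m,Rt@H[:3,:3],Rt@H[:3,3]+np.array(s['ee_pos'])
def rot(s):
    return R.from_euler('xyz',s['ee_rot'],degrees=True).as_matrix()
def ray(m,u,v):
    K=np.array([[m['fx'],0,m['cx']],[0,m['fy'],m['cy']],[0,0,1.]])
    p=cv2.undistortPoints(np.array([[[u,v]]],float),K,np.array([m['k1'],0,0,0.]))[0,0]
    return np.array([p[0],p[1],1])
def at_z(c,u,v,z):
    m,Rc,e=c; d=Rc@ray(m,u,v); return e+d*(z-e[2])/d[2]
def at_d(c,D,u,v):
    m,Rc,e=c; return e+Rc@(ray(m,u,v)*D[int(round(v)),int(round(u))])
E
cat > a.py <<'E'
from h import *
s=env.state(); print(s)
for n in ('top','side'):
    c=cam(n); I,D=env.grab_frame(n); cv2.imwrite(f'pics/{n}0.png',I); np.save(f'pics/{n}0.npy',D)
    print(n,c[2].round(),c[1].round(2).tolist(),c[0]['fx'],c[0]['k1'])
    for t,z in (('vial_out',0),('vial_in',74),('push_point',106),('lane_left',74),('lane_right',74),('stand',0),('tray',62),('dark_bottle',0),('tube',0),('marker',0)):
        for q in env.pinpoint(n,t)[:4]:
            u,v=q['location']; print(t,round(q['score'],2),round(u),round(v),at_z(c,u,v,z).round(1))
E
python3 a.py
```

```text
pics
{'time_s': 0.0, 'qpos': array([-7.58616107e+01,  1.83519188e+01,  8.97064841e+01,  1.94039603e-03,
        7.20421770e+01, -1.14384804e+00]), 'qvel': array([ 0.02236942, -0.05033312,  0.01337347, -0.13727567,  0.03775607,
        0.03306934]), 'effort': array([-6.85918531e-04, -4.12465131e+01, -2.31970382e+01,  7.26385647e-02,
        4.55761829e-02, -1.56778574e-04]), 'ee_pos': array([ 151.47044507, -554.20114365,  227.11693253]), 'ee_rot': array([-1.79899477e+02, -3.85228288e-03,  1.52816341e+01]), 'force': array([-0.42961795,  0.49627678, -0.10974991]), 'torque': array([ 0.03199873, -0.01891467,  0.03256174]), 'gripper_force': 0.0, 'gripper_width': 91.39564804026816}
top [378. 238. 937.] [-167.88, -0.18, -85.59] 461.58578411078594 -0.015441800528589967Traceback (most recent call last):
  File "a.py", line 8, in <module>
    u,v=q['location']; print(t,round(q['score'],2),round(u),round(v),at_z(c,u,v,z).round(1))
                                                                     ~~~~^^^^^^^^^
  File "h.py", line 16, in at_z
    m,Rc,e=c; d=Rc@ray(m,u,v); return e+d*(z-e[2])/d[2]
                                                   ~^^^
IndexError: invalid index to scalar variable.
```

```bash
sed -i "s/return m,np.array(m\['rotation'\]),/return m,R.from_euler('xyz',m['rotation'],degrees=True).as_matrix(),/" h.py; sed -i 's/print(s)/print(s["time_s"])/' a.py; python3 a.py
```

```text
0.1
top [378. 238. 937.] [[0.08, -0.97, 0.21], [-1.0, -0.08, 0.01], [0.0, -0.21, -0.98]] 461.58578411078594 -0.015441800528589967
vial_out 0.85 206 229 [507.6 396.2   0. ]
vial_out 0.69 245 217 [538.5 319.3   0. ]
vial_out 0.63 204 197 [574.7 408.1   0. ]
vial_in 0.51 302 170 [627.7 210.9  74. ]
push_point 0.74 315 276 [423.4 175.6 106. ]
lane_left 0.81 300 173 [621.6 214.7  74. ]
lane_right 0.74 325 170 [629.6 166.3  74. ]
lane_right 0.57 303 172 [623.2 210.   74. ]
stand 0.7 312 206 [571.8 183.9   0. ]
tray 0.81 310 199 [573.1 190.9  62. ]
dark_bottle 0.9 254 135 [717.8 317.9   0. ]
tube 0.83 215 148 [683.  397.9   0. ]
marker 0.72 213 287 [393.5 370.6   0. ]
marker 0.32 246 220 [532.6 317.1   0. ]
side [ 227. -295.  644.] [[0.85, -0.36, 0.38], [-0.53, -0.56, 0.64], [-0.02, -0.74, -0.67]] 492.6580863259919 -0.05776399047602699
vial_out 0.86 260 218 [535.8 325.3   0. ]
vial_out 0.81 233 203 [512.2 391.5   0. ]
vial_out 0.78 255 185 [577.  416.6   0. ]
vial_in 0.61 335 207 [623.1 207.   74. ]
push_point 0.62 238 248 [424.9 182.8 106. ]
lane_left 0.57 335 204 [627.8 211.7  74. ]
lane_right 0.73 351 221 [625.5 164.   74. ]
stand 0.67 314 256 [567.7 186.9   0. ]
tray 0.61 313 230 [566.3 189.5  62. ]
dark_bottle 0.97 344 188 [723.9 309.5   0. ]
tube 0.62 301 172 [679.9 400.5   0. ]
marker 0.64 181 225 [400.4 387.9   0. ]
```

View pics/top0.png

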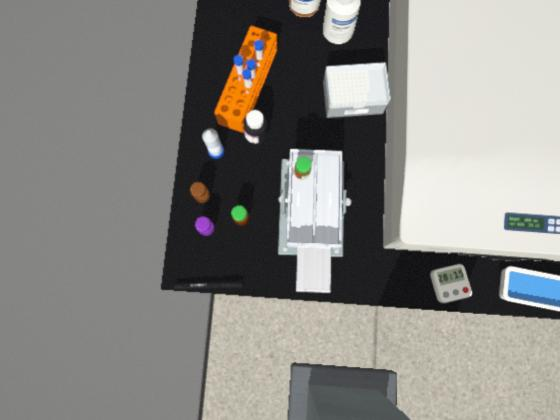

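View pics/side0.png

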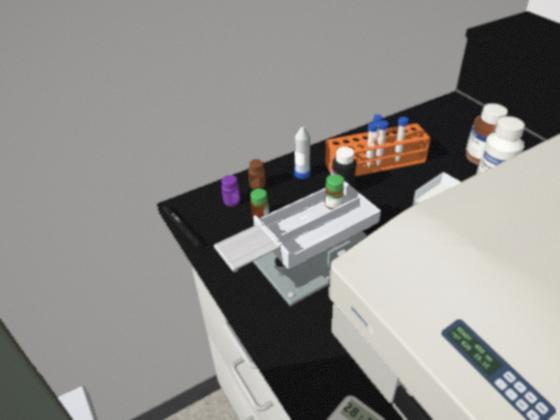

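```bash
cat > b.py <<'E'
from h import *
for n in ('top','side'):
    I=cv2.imread(f'pics/{n}0.png').astype(int); D=np.load(f'pics/{n}0.npy'); m,Rc,e=cam(n)
    vv,uu=np.mgrid[:420,:560]; K=np.array([[m['fx'],0,m['cx']],[0,m['fy'],m['cy']],[0,0,1.]])
    p=cv2.undistortPoints(np.stack([uu,vv],-1).reshape(-1,1,2).astype(float),K,np.array([m['k1'],0,0,0.])).reshape(420,560,2)
    P=e+(np.dstack([p,np.ones((420,560))])*D[...,None])@Rc.T; ok=D>0
    X,Y,Z=P[...,0],P[...,1],P[...,2]
    g=ok&(I[...,1]>I[...,2]+50)&(I[...,1]>I[...,0]+50)
    k,L,st,ce=cv2.connectedComponentsWithStats(g.astype(np.uint8))
    for i in range(1,k):
        if st[i,4]>30:
            q=P[L==i]; t=q[q[:,2]>np.percentile(q[:,2],90)-6]; print(n,'green',ce[i].round(),st[i,4],t.min(0).round(),t.max(0).round(),((t.min(0)+t.max(0))/2).round(1))
    # machine
    M=ok&(Y<110)&(X>300)&(X<1000)&(Z>30)&(Y>-400)
    for z0 in range(30,400,40):
        a=M&(Z>z0)&(Z<=z0+40)
        if a.sum()>30: print(n,'mach z',z0,a.sum(),'xmin',np.percentile(X[a],1).round(),'ymax',np.percentile(Y[a],99).round())
    lip=ok&(Z>100)&(Z<114)&(X>380)&(X<485)&(Y>120)&(Y<240)
    r=cv2.minAreaRect(P[lip][:,:2].astype(np.float32)); print(n,'lip',lip.sum(),r,np.median(Z[lip]).round(1))
    a=ok&(Z>90)&(Z<102)&(X>490)&(X<680)&(Y>110)&(Y<270)
    print(n,'rim',a.sum(),cv2.minAreaRect(P[a][:,:2].astype(np.float32)))
    a=ok&(abs(Z-74)<5)&(X>490)&(X<680)&(Y>120)&(Y<260)
    print(n,'floor',a.sum(),cv2.minAreaRect(P[a][:,:2].astype(np.float32)),np.median(Z[a]).round(1))
E
python3 b.py
```

```text
top green [303. 164.] 197 [610. 199. 129.] [635. 225. 136.] [622.3 212.1 132.6]
top green [238. 213.] 180 [524. 313.  55.] [550. 341.  63.] [537.3 327.2  58.9]
top mach z 30 1564 xmin 485.0 ymax 106.0
top mach z 70 1559 xmin 487.0 ymax 109.0
top mach z 110 1812 xmin 486.0 ymax 46.0
top mach z 150 9240 xmin 487.0 ymax 45.0
top mach z 190 30890 xmin 529.0 ymax 43.0
top lip 1671 ((440.75738525390625, 180.2931365966797), (86.1490249633789, 96.41911315917969), 2.5031986236572266) 107.1
top rim 637 ((577.0455932617188, 185.432373046875), (174.68496704101562, 97.39042663574219), 2.085773468017578)
top floor 3764 ((574.8121337890625, 183.94161987304688), (171.59373474121094, 122.55331420898438), 1.3315461874008179) 75.0
side green [334. 182.] 211 [609. 196. 129.] [638. 224. 136.] [623.1 210.  132.1]
side green [258. 195.] 169 [523. 314.  54.] [551. 340.  62.] [537.3 326.8  57.9]
side mach z 30 1617 xmin 490.0 ymax 33.0
side mach z 70 1064 xmin 485.0 ymax 32.0
side mach z 110 2739 xmin 485.0 ymax 32.0
side mach z 150 16082 xmin 486.0 ymax 39.0
side mach z 190 26593 xmin 520.0 ymax 39.0
side lip 1824 ((440.0500183105469, 178.84307861328125), (86.79312896728516, 98.64849090576172), 2.1650311946868896) 107.2
side rim 1241 ((576.04296875, 184.54043579101562), (174.63343811035156, 101.8481216430664), 1.8244026899337769)
side floor 2614 ((575.533447265625, 177.2523956298828), (173.22422790527344, 112.92831420898438), 1.975879192352295) 75.6
```

```bash
cat > plan.py <<'E'
import sys,json
from h import *
def plan(*wps,step=52,turn=8.6):
    s=env.state(); p=np.array(s['ee_pos']); y=s['ee_rot'][2]
    print('t',round(s['time_s'],2),'at',p.round(1),np.round(s['ee_rot'],2),'F',np.round(s['force'],1),'w',round(s['gripper_width'],1))
    for x,yy,z,w in wps:
        d=np.array([x,yy,z])-p; dy=(w-y+180)%360-180
        n=int(max(1,np.ceil(np.linalg.norm(d)/step),np.ceil(abs(dy)/turn)))
        for i in range(n):
            c,q=np.cos(np.radians(y)),np.sin(np.radians(y)); k=d/n
            print(np.round([(c*k[0]+q*k[1])/1e3,(q*k[0]-c*k[1])/1e3,-k[2]/1e3],4).tolist(),round(-np.radians(dy/n),3)); y+=dy/n
        p=np.array([x,yy,z]); print('--')
if __name__=='__main__': plan(*json.loads(sys.argv[1]))
E
python3 plan.py '[[330,-100,300,92.2],[430,220,300,92.2],[537,327,160,92.2]]'
```

```text
t 1.2 at [ 151.6 -554.7  228. ] [179.99   0.    15.28] F [0.3 0.6 0.3] w 91.7
[0.0292, -0.0392, -0.0072] -0.134
[0.0342, -0.0349, -0.0072] -0.134
[0.0385, -0.03, -0.0072] -0.134
[0.0422, -0.0246, -0.0072] -0.134
[0.0451, -0.0187, -0.0072] -0.134
[0.0472, -0.0125, -0.0072] -0.134
[0.0485, -0.0061, -0.0072] -0.134
[0.0488, 0.0005, -0.0072] -0.134
[0.0483, 0.007, -0.0072] -0.134
[0.047, 0.0134, -0.0072] -0.134
--
[0.0451, 0.016, -0.0] -0.0
[0.0451, 0.016, -0.0] -0.0
[0.0451, 0.016, -0.0] -0.0
[0.0451, 0.016, -0.0] -0.0
[0.0451, 0.016, -0.0] -0.0
[0.0451, 0.016, -0.0] -0.0
[0.0451, 0.016, -0.0] -0.0
--
[0.0257, 0.0278, 0.035] 0.0
[0.0257, 0.0278, 0.035] 0.0
[0.0257, 0.0278, 0.035] 0.0
[0.0257, 0.0278, 0.035] 0.0
--
```

Emit:
arm_command:
  motion:
    - {"offset":[0.029,-0.039,-0.007],"spin":-0.134}
    - {"offset":[0.034,-0.035,-0.007],"spin":-0.134}
    - {"offset":[0.0385,-0.03,-0.007],"spin":-0.134}
    - {"offset":[0.042,-0.0245,-0.007],"spin":-0.134}
    - {"offset":[0.045,-0.0185,-0.007],"spin":-0.134}
  jaw: 0.09
  newtons: 12

```text
time_s: 1.82
ee_pos: [240.9, -326.5, 263.3]
ee_rot: [180.0, -0.0, 53.9]
force: [0.9, -0.0, 1.0]
gripper_width: 90.0
gripper_force: 0.0
```

Emit:
arm_command:
  motion:
    - {"offset":[0.047,-0.0125,-0.007],"spin":-0.134}
    - {"offset":[0.0485,-0.006,-0.007],"spin":-0.134}
    - {"offset":[0.049,0.0005,-0.007],"spin":-0.134}
    - {"offset":[0.0485,0.007,-0.007],"spin":-0.134}
    - {"offset":[0.047,0.0135,-0.007],"spin":-0.134}

```text
time_s: 2.45
ee_pos: [330.6, -99.2, 298.5]
ee_rot: [179.9, 0.0, 92.3]
force: [0.8, -0.4, -0.1]
gripper_width: 90.1
gripper_force: 0.0
```

Tracks well.

Emit:
arm_command:
  motion:
    - {"offset":[0.045,0.016,0],"spin":0}
    - {"offset":[0.045,0.016,0],"spin":0}
    - {"offset":[0.045,0.016,0],"spin":0}
    - {"offset":[0.045,0.016,0],"spin":0}
    - {"offset":[0.045,0.016,0],"spin":0}

```text
time_s: 3.08
ee_pos: [402.3, 128.7, 298.2]
ee_rot: [179.9, 0.0, 92.1]
force: [0.7, -1.0, -0.4]
gripper_width: 90.2
gripper_force: 0.0
```

Emit:
arm_command:
  motion:
    - {"offset":[0.045,0.016,0],"spin":0}
    - {"offset":[0.045,0.016,0],"spin":0}
    - {"offset":[0.026,0.028,0.034],"spin":0}
    - {"offset":[0.026,0.028,0.034],"spin":0}
    - {"offset":[0.026,0.028,0.034],"spin":0}

```text
time_s: 3.7
ee_pos: [512.8, 300.2, 195.0]
ee_rot: [180.0, -0.0, 92.1]
force: [-0.2, 0.4, -0.1]
gripper_width: 90.3
gripper_force: 0.0
```

Emit:
arm_command:
  motion:
    - {"offset":[0.026,0.028,0.034],"spin":0}
    - {"offset":[0,0,0],"spin":0}

```text
time_s: 3.95
ee_pos: [538.7, 326.7, 157.8]
ee_rot: [-179.7, 0.2, 92.1]
force: [-0.9, -1.6, 0.6]
gripper_width: 90.2
gripper_force: 0.0
```

```bash
cat > w.py <<'E'
from h import *
import sys
z=float(sys.argv[1]); s=env.state(); print(s['time_s'],s['ee_pos'].round(1),s['ee_rot'].round(2)); c=cam('wrist',s); I,D=env.grab_frame('wrist'); cv2.imwrite(f'pics/{sys.argv[2]}.png',I)
g=((I[...,1].astype(int)>I[...,2]+50)&(I[...,1].astype(int)>I[...,0]+50)&(D>0)).astype(np.uint8)
k,L,st,ce=cv2.connectedComponentsWithStats(g)
for i in range(1,k):
    if st[i,4]>80:
        q=np.array([at_d(c,D,u,v) for v,u in zip(*np.where(L==i))]); t=q[q[:,2]>np.percentile(q[:,2],90)-5]
        print('green',ce[i].round(),st[i,4],t.min(0).round(1),t.max(0).round(1),((t.min(0)+t.max(0))/2).round(1), 'circle',cv2.minEnclosingCircle(t[:,:2].astype(np.float32)))
E
python3 w.py 0 w1; python3 plan.py '[[537.3,327,37,92.2]]'
```

```text
3.95 [538.7 326.7 157.8] [-1.7967e+02  1.7000e-01  9.2120e+01]
green [ 56. 155.] 13997 [-526.8  -33.3 -800. ] [ -16.5  474.2 -699. ] [-271.6  220.4 -749.5] circle ((-273.7388610839844, 219.43345642089844), 357.65570068359375)
green [243. 120.] 304 [496.6 383.9  57. ] [513.9 407.6  61.2] [505.2 395.8  59.1] circle ((505.22637939453125, 395.3605041503906), 12.343226432800293)
green [466. 136.] 3231 [665.  383.8 105.8] [679.3 401.2 118. ] [672.2 392.5 111.9] circle ((674.348388671875, 392.4424743652344), 9.396012306213379)
green [524. 182.] 4605 [720.3 326.2  58.3] [767.6 394.5  64.8] [743.9 360.4  61.6] circle ((751.134765625, 360.233154296875), 37.48617172241211)
green [283. 209.] 955 [522.6 313.1  54.8] [550.3 341.1  60.9] [536.4 327.1  57.9] circle ((536.146484375, 326.8565673828125), 14.212907791137695)
green [469. 271.] 798 [583.9 352.1 238.9] [587.2 365.2 245.7] [585.6 358.6 242.3] circle ((584.9310913085938, 358.6390380859375), 6.626269340515137)
green [251. 303.] 1973 [469.4 189.    7.2] [546.5 243.5  73.1] [507.9 216.2  40.1] circle ((507.91522216796875, 216.59521484375), 46.06085968017578)
green [346. 293.] 138 [595.1 222.    7.1] [620.9 230.8  11. ] [608.  226.4   9. ] circle ((608.001708984375, 228.05548095703125), 12.985488891601562)
green [314. 303.] 106 [560.6 243.8  63.7] [574.2 251.3  68.3] [567.4 247.5  66. ] circle ((567.4207763671875, 246.42892456054688), 6.957916736602783)
green [314. 313.] 179 [546.  239.8  73.5] [587.8 244.9  76.5] [566.9 242.4  75. ] circle ((566.9222412109375, 241.83584594726562), 20.935930252075195)
green [410. 406.] 130 [561.6 199.7 130.5] [636.4 344.5 266.4] [599.  272.1 198.5] circle ((596.4974975585938, 271.8822937011719), 80.0457534790039)
t 4.0 at [538.6 326.2 160. ] [-1.798e+02  1.200e-01  9.210e+01] F [0.1 0.3 0. ] w 90.0
[0.0003, -0.0004, 0.041] -0.001
[0.0003, -0.0004, 0.041] -0.001
[0.0003, -0.0004, 0.041] -0.001
--
```

View pics/w1.png

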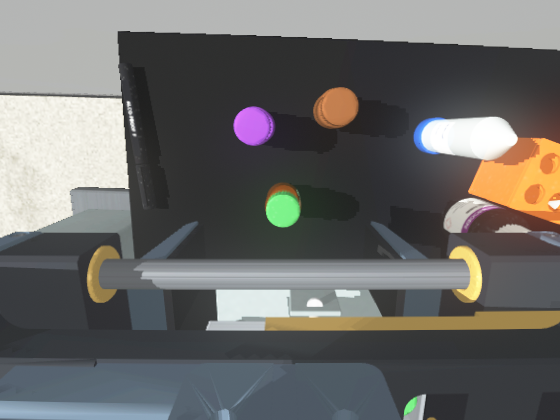

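The wrist picture shows the green vial at (283, 207), midway between the fingers, with the purple one at (254, 126) and the brown one at (336, 107) clear of them. Its position matches the fixed cameras, so I descend and grip.

Emit:
arm_command:
  motion:
    - {"offset":[0.0005,-0.002,0.041],"spin":0}
    - {"offset":[0,0,0.041],"spin":0}
    - {"offset":[0,0,0.041],"spin":0}
    - {"offset":[0,0,0],"spin":0}

```text
time_s: 4.5
ee_pos: [535.1, 325.0, 37.8]
ee_rot: [-179.7, 0.1, 92.0]
force: [0.3, 0.2, -0.0]
gripper_width: 90.2
gripper_force: 0.0
```

Emit:
arm_command:
  motion:
    - {"offset":[0,0,0],"spin":0}
    - {"offset":[0,0,0],"spin":0}
    - {"offset":[0,0,0],"spin":0}
    - {"offset":[0,0,0],"spin":0}
    - {"offset":[0,0,0],"spin":0}
  jaw: 0.02
  newtons: 12

```text
time_s: 5.12
ee_pos: [537.1, 326.6, 39.1]
ee_rot: [180.0, -0.0, 92.1]
force: [-0.2, 0.8, -0.4]
gripper_width: 42.7
gripper_force: 0.0
```

Emit:
arm_command:
  motion:
    - {"offset":[0,0,0],"spin":0}
    - {"offset":[0,0,0],"spin":0}
    - {"offset":[0,0,0],"spin":0}
    - {"offset":[0,0,0],"spin":0}

```text
time_s: 5.62
ee_pos: [537.0, 326.5, 38.9]
ee_rot: [-180.0, 0.0, 92.1]
force: [0.3, -0.1, -0.1]
gripper_width: 31.0
gripper_force: 12.0
```

```bash
python3 plan.py '[[537,327,160,92.2],[615.5,162.5,160,92.2],[615.5,162.5,113,92.2]]'
```

```text
t 5.62 at [537.  326.5  38.9] [-1.800e+02  1.000e-02  9.206e+01] F [ 0.3 -0.1 -0.1] w 31.0
[0.0002, 0.0, -0.0404] -0.001
[0.0002, 0.0, -0.0404] -0.001
[0.0002, 0.0, -0.0404] -0.001
--
[-0.0418, 0.018, -0.0] -0.0
[-0.0418, 0.018, -0.0] -0.0
[-0.0418, 0.018, -0.0] -0.0
[-0.0418, 0.018, -0.0] -0.0
--
[0.0, 0.0, 0.047] -0.0
--
```

Emit:
arm_command:
  motion:
    - {"offset":[0,0,-0.03],"spin":0}
    - {"offset":[0,0,-0.045],"spin":0}
    - {"offset":[0,0,-0.045],"spin":0}
    - {"offset":[0,0,-0.036],"spin":0}

```text
time_s: 6.12
ee_pos: [537.2, 326.7, 196.9]
ee_rot: [179.9, -0.0, 92.1]
force: [0.6, 0.0, 0.1]
gripper_width: 30.8
gripper_force: 12.0
```

Emit:
arm_command:
  motion:
    - {"offset":[-0.042,0.018,0],"spin":0}
    - {"offset":[-0.042,0.018,0],"spin":0}
    - {"offset":[-0.042,0.018,0],"spin":0}
    - {"offset":[-0.032,0.014,0],"spin":0}
    - {"offset":[-0.01,0.004,0],"spin":0}

```text
time_s: 6.75
ee_pos: [615.5, 159.5, 194.7]
ee_rot: [-180.0, 0.0, 91.9]
force: [-0.2, 0.5, -0.9]
gripper_width: 31.4
gripper_force: 12.0
```

Emit:
arm_command:
  motion:
    - {"offset":[0,0,0.02],"spin":0}
    - {"offset":[0,0,0],"spin":0}

```text
time_s: 7.0
ee_pos: [613.6, 161.7, 173.3]
ee_rot: [-179.8, 0.0, 92.1]
force: [-0.7, -1.0, -0.7]
gripper_width: 31.3
gripper_force: 12.0
```

```bash
python3 plan.py '[[615.5,162.5,120,92.2]]'; python3 - <<'E'
from h import *
for n in ('wrist','top','side'):
    I,D=env.grab_frame(n); cv2.imwrite(f'pics/{n}2.png',I if n=='wrist' else cv2.resize(I[120:320,200:400],None,fx=3,fy=3))
    if n=='wrist': 
        s=env.state(); c=cam(n,s)
        for t in ('lane_right','lane_left','push_point','vial_out'):
            for q in env.pinpoint(n,t)[:3]: print(t,q['score'],q['location'],at_z(c,*q['location'],{'push_point':106}.get(t,74)).round(1))
E
```

```text
t 7.0 at [613.6 161.7 173.3] [-1.7977e+02  2.0000e-02  9.2090e+01] F [-0.7 -1.  -0.7] w 31.3
[0.0004, 0.001, 0.0267] -0.001
[0.0004, 0.001, 0.0267] -0.001
--
lane_right 0.78 [297.0, 214.9] [624.5 159.   74. ]
push_point 0.72 [16.3, 190.8] [416.4 177.9 106. ]
vial_out 0.74 [283.5, 234.7] [613.9 141.2  74. ]
```

View pics/wrist2.png

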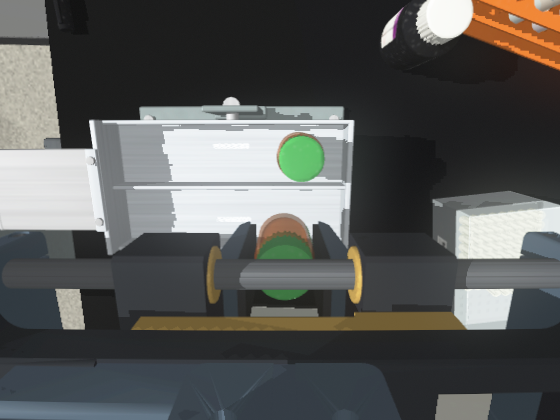

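View pics/side2.png

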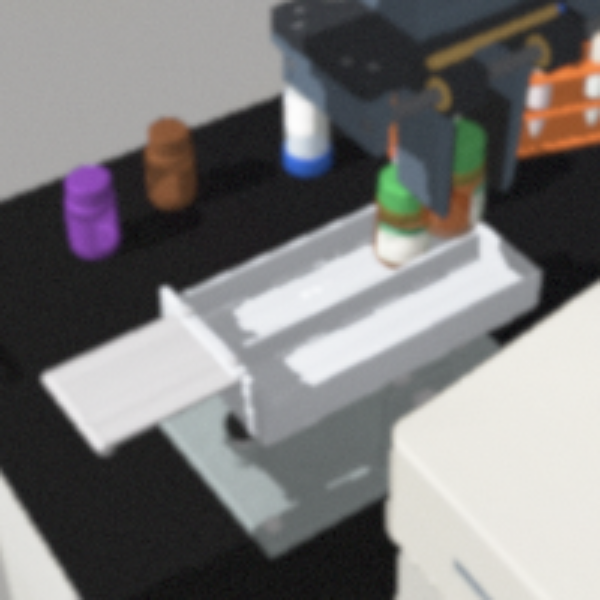

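The wrist view shows the held vial at about (285, 255) over the right lane, the divider along row 185, the left wall at row 123 and vial_in at (300, 158). I check the lane's middle line against these edges.

```bash
python3 - <<'E'
from h import *
s=env.state(); print(s['ee_pos'].round(1)); s['ee_pos']=np.array([614.7,161.8,174.5]); s['ee_rot']=np.array([180,0,92.1]); c=cam('wrist',s)
for u,v,z,n in ((130,186,93,'div'),(260,185,93,'div'),(130,123,96,'left wall'),(330,123,96,'left wall'),(350,150,96,'far wall'),(301,159,132,'vial_in cap')): print(n,at_z(c,u,v,z).round(1))
E
```

```text
[615.2 161.7 175.6]
div [495.7 181.9  93. ]
div [595.1 186.3  93. ]
left wall [500.6 228.6  96. ]
left wall [644.5 233.7  96. ]
far wall [660.5 215.2  96. ]
vial_in cap [623.1 210.3 132. ]
```

Emit:
arm_command:
  motion:
    - {"offset":[0.0007,0,0.03],"spin":0}
    - {"offset":[0,0,0.02],"spin":0}
    - {"offset":[0,0,0.008],"spin":0}
    - {"offset":[0,0,0.0025],"spin":0}
    - {"offset":[0,0,0],"spin":0}

```text
time_s: 7.98
ee_pos: [615.5, 162.1, 115.2]
ee_rot: [179.9, -0.0, 92.1]
force: [-0.5, 0.6, -0.0]
gripper_width: 30.9
gripper_force: 12.0
```

Emit:
arm_command:
  motion:
    - {"offset":[0,0,0.001],"spin":0}
    - {"offset":[0,0,0],"spin":0}
    - {"offset":[0,0,0],"spin":0}

```text
time_s: 8.35
ee_pos: [615.1, 161.9, 113.7]
ee_rot: [180.0, 0.0, 92.1]
force: [-0.2, -0.3, 0.0]
gripper_width: 30.9
gripper_force: 12.0
```

Emit:
arm_command:
  motion:
    - {"offset":[0,0,0],"spin":0}
    - {"offset":[0,0,0],"spin":0}
    - {"offset":[0,0,0],"spin":0}
    - {"offset":[0,0,0],"spin":0}
    - {"offset":[0,0,0],"spin":0}
  jaw: 0.05

```text
time_s: 8.98
ee_pos: [615.0, 161.9, 113.4]
ee_rot: [-180.0, 0.0, 92.1]
force: [-0.6, 0.0, -0.6]
gripper_width: 50.3
gripper_force: 0.0
```

Emit:
arm_command:
  motion:
    - {"offset":[0,0,0],"spin":0}
    - {"offset":[0,0,-0.02],"spin":0}
    - {"offset":[0,0,-0.03],"spin":0}
    - {"offset":[0,0,-0.04],"spin":0}
    - {"offset":[0,0,0],"spin":0}

```text
time_s: 9.6
ee_pos: [616.9, 162.4, 207.2]
ee_rot: [179.6, -0.1, 92.1]
force: [-0.1, 0.4, -1.1]
gripper_width: 49.9
gripper_force: 0.0
```

```bash
python3 - <<'E'
from h import *
I,D=env.grab_frame('side'); cv2.imwrite('pics/side3.png',cv2.resize(I[120:320,200:400],None,fx=3,fy=3))
E
python3 w.py 0 w3 | grep -v ' -[0-9][0-9][0-9]' | head -20; python3 plan.py '[[423,179.5,205,92.2]]'
```

```text
9.65 [615.6 162.1 204.9] [ 1.7982e+02 -3.0000e-02  9.2060e+01]
green [461.  24.] 3828 [703.8 294.7  86.2] [735.9 325.8  92.8] [719.9 310.3  89.5] circle ((719.5183715820312, 310.2663879394531), 16.393774032592773)
green [503.  48.] 593 [762.2 294.4  31.4] [880.8 331.   36.3] [821.5 312.7  33.9] circle ((821.5274047851562, 312.5235595703125), 61.95418167114258)
green [374.  42.] 144 [695.4 304.4  35.2] [699.4 324.4  44.8] [697.4 314.4  40. ] circle ((698.06298828125, 314.39410400390625), 10.089942932128906)
green [518.  68.] 376 [804.7 287.6   1.2] [908.4 319.    6.3] [856.5 303.3   3.7] circle ((856.4749145507812, 302.97479248046875), 54.00218200683594)
green [245. 150.] 7087 [607.8 197.  128.9] [635.2 224.2 134.9] [621.5 210.6 131.9] circle ((621.4663696289062, 210.50709533691406), 14.058948516845703)
green [ 69. 182.] 6981 [396.1 143.4 104.5] [482.2 228.7 114. ] [439.2 186.1 109.3] circle ((442.66766357421875, 184.8173370361328), 56.82192611694336)
green [246. 204.] 5485 [601.  148.4 128.4] [628.2 176.4 135. ] [614.6 162.4 131.7] circle ((614.2890625, 162.24197387695312), 14.204058647155762)
green [490. 225.] 3711 [686.  115.   69.4] [853.2 198.5 272.4] [769.6 156.8 170.9] circle ((768.0054931640625, 158.79135131835938), 91.15269470214844)
green [396. 278.] 224 [640.8 186.6 287.4] [642.8 198.2 292.8] [641.8 192.4 290.1] circle ((641.6810302734375, 192.42892456054688), 5.831551551818848)
green [502. 295.] 236 [829.6  67.3  70.9] [850.3  81.7  75.3] [839.9  74.5  73.1] circle ((840.1810302734375, 74.28096771240234), 11.599142074584961)
t 9.7 at [614.7 161.9 203.3] [-1.800e+02  1.000e-02  9.206e+01] F [-0.5  0.5 -0.1] w 50.1
[0.0061, -0.0477, -0.0004] -0.001
[0.0062, -0.0477, -0.0004] -0.001
[0.0062, -0.0477, -0.0004] -0.001
[0.0062, -0.0477, -0.0004] -0.001
--
```

View pics/side3.png

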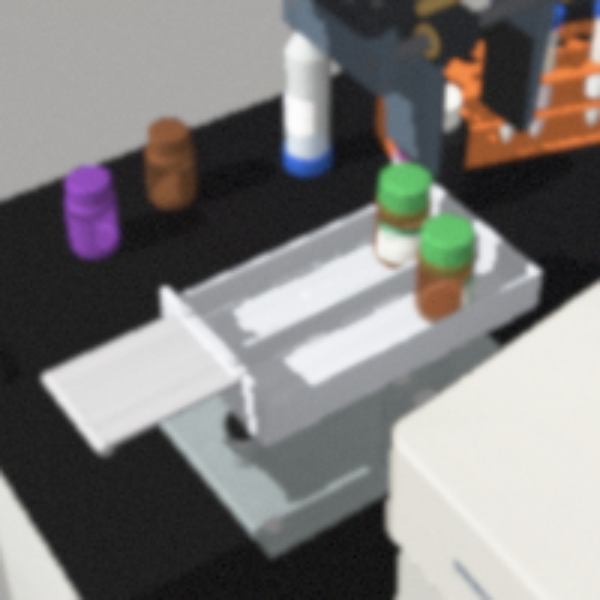

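Both vials stand in their lanes (caps at about (405, 185) and (447, 240) in the crop, cap tops at z ≈ 132). I close the jaws and go above the push point.

Emit:
arm_command:
  motion:
    - {"offset":[0.006,-0.048,0],"spin":-0.001}
    - {"offset":[0.006,-0.048,0],"spin":-0.001}
    - {"offset":[0.006,-0.048,0],"spin":0}
    - {"offset":[0.006,-0.048,0],"spin":0}
    - {"offset":[0,0,0.03],"spin":0}
  jaw: 0
  newtons: 20

```text
time_s: 10.32
ee_pos: [419.5, 178.9, 173.6]
ee_rot: [180.0, -0.0, 92.3]
force: [0.3, -0.1, -0.7]
gripper_width: 2.9
gripper_force: 0.0
```

Emit:
arm_command:
  motion:
    - {"offset":[0,0,0.03],"spin":0}
    - {"offset":[0,0,0.01],"spin":0}
    - {"offset":[0,0,0],"spin":0}
    - {"offset":[0,0,0],"spin":0}
    - {"offset":[0,0,0],"spin":0}

```text
time_s: 10.95
ee_pos: [422.8, 179.0, 134.2]
ee_rot: [179.9, -0.0, 92.2]
force: [0.4, -0.5, 0.5]
gripper_width: 0.3
gripper_force: 0.0
```

```bash
python3 plan.py '[[422.5,179.5,122,92.2]]'
```

```text
t 10.95 at [422.8 179.  134.2] [ 1.7991e+02 -3.0000e-02  9.2170e+01] F [ 0.4 -0.5  0.5] w 0.3
[0.0005, -0.0003, 0.0122] -0.001
--
```

Bias is about zero. Now down to first contact.

Emit:
arm_command:
  motion:
    - {"offset":[0,0,0.005],"spin":0}
    - {"offset":[0,0,0.004],"spin":0}
    - {"offset":[0,0,0.003],"spin":0}
    - {"offset":[0,0,0.002],"spin":0}
    - {"offset":[0,0,0.002],"spin":0}

```text
time_s: 11.58
ee_pos: [422.1, 178.8, 117.4]
ee_rot: [-180.0, 0.0, 92.2]
force: [-0.6, -0.1, 3.4]
gripper_width: 0.4
gripper_force: 1.1
```

Emit:
arm_command:
  motion:
    - {"offset":[0,0,0.002],"spin":0}
    - {"offset":[0,0,0.002],"spin":0}
    - {"offset":[0,0,0.002],"spin":0}
    - {"offset":[0,0,0.002],"spin":0}
    - {"offset":[0,0,0.002],"spin":0}

```text
time_s: 12.2
ee_pos: [422.1, 178.8, 107.3]
ee_rot: [-180.0, 0.0, 92.2]
force: [-1.5, -0.1, 3.4]
gripper_width: 0.6
gripper_force: 1.7
```

Emit:
arm_command:
  motion:
    - {"offset":[0,0,0.002],"spin":0}
    - {"offset":[0,0,0.002],"spin":0}
    - {"offset":[0,0,0.002],"spin":0}
    - {"offset":[0,0,0.002],"spin":0}
    - {"offset":[0,0,0.002],"spin":0}

```text
time_s: 12.82
ee_pos: [422.1, 178.7, 97.3]
ee_rot: [-180.0, 0.0, 92.2]
force: [-2.1, -0.6, 4.0]
gripper_width: 0.3
gripper_force: 2.3
```

Emit:
arm_command:
  motion:
    - {"offset":[0,0,0.002],"spin":0}
    - {"offset":[0,0,0.002],"spin":0}
    - {"offset":[0,0,0.002],"spin":0}
    - {"offset":[0,0,0.001],"spin":0}
    - {"offset":[0,0,0.001],"spin":0}

```text
time_s: 13.45
ee_pos: [422.0, 178.7, 89.3]
ee_rot: [-180.0, 0.0, 92.2]
force: [-3.5, 0.5, 4.7]
gripper_width: 0.9
gripper_force: 2.8
```

Emit:
arm_command:
  motion:
    - {"offset":[0,0,0.001],"spin":0}
    - {"offset":[0,0,0.001],"spin":0}
    - {"offset":[0,0,0.001],"spin":0}

```text
time_s: 13.82
ee_pos: [422.0, 178.7, 86.3]
ee_rot: [-180.0, 0.0, 92.2]
force: [-4.8, -0.2, 5.0]
gripper_width: 0.2
gripper_force: 3.0
```

Emit:
arm_command:
  motion:
    - {"offset":[0,0,0.001],"spin":0}
    - {"offset":[0,0,0.001],"spin":0}

```text
time_s: 14.08
ee_pos: [421.9, 178.7, 84.3]
ee_rot: [-180.0, 0.0, 92.2]
force: [-4.4, 0.6, 4.9]
gripper_width: 0.2
gripper_force: 2.9
```

Emit:
arm_command:
  motion:
    - {"offset":[0,0,0.001],"spin":0}
    - {"offset":[0,0,0],"spin":0}

```text
time_s: 14.32
ee_pos: [422.2, 178.7, 83.3]
ee_rot: [-180.0, 0.0, 92.2]
force: [-4.3, 0.1, 4.6]
gripper_width: 0.4
gripper_force: 2.8
```

Emit:
arm_command:
  motion:
    - {"offset":[0,0,0.001],"spin":0}
    - {"offset":[0,0,0],"spin":0}

```text
time_s: 14.58
ee_pos: [422.2, 178.8, 82.4]
ee_rot: [180.0, 0.0, 92.2]
force: [-4.6, -0.6, 4.6]
gripper_width: 0.7
gripper_force: 2.7
```

Emit:
arm_command:
  motion:
    - {"offset":[0,0,0.001],"spin":0}
    - {"offset":[0,0,0.001],"spin":0}

```text
time_s: 14.82
ee_pos: [422.2, 178.8, 80.4]
ee_rot: [180.0, 0.0, 92.2]
force: [-3.2, -0.3, 4.4]
gripper_width: 0.5
gripper_force: 2.9
```

Emit:
arm_command:
  motion:
    - {"offset":[0,0,0.001],"spin":0}
    - {"offset":[0,0,0],"spin":0}

```text
time_s: 15.08
ee_pos: [422.2, 178.8, 79.3]
ee_rot: [-180.0, 0.0, 92.2]
force: [-4.3, -0.2, 4.0]
gripper_width: 0.2
gripper_force: 2.8
```

Emit:
arm_command:
  motion:
    - {"offset":[0,0,0.001],"spin":0}
    - {"offset":[0,0,0],"spin":0}

```text
time_s: 15.32
ee_pos: [422.2, 178.7, 78.4]
ee_rot: [-180.0, 0.0, 92.2]
force: [-3.5, 0.3, 4.1]
gripper_width: 0.6
gripper_force: 2.8
```

Emit:
arm_command:
  motion:
    - {"offset":[0,0,0.001],"spin":0}
    - {"offset":[0,0,0.001],"spin":0}

```text
time_s: 15.58
ee_pos: [422.2, 178.8, 76.5]
ee_rot: [-180.0, 0.0, 92.2]
force: [-4.7, -0.1, 5.5]
gripper_width: 0.5
gripper_force: 3.1
```

Emit:
arm_command:
  motion:
    - {"offset":[0,0,0.001],"spin":0}
    - {"offset":[0,0,0],"spin":0}

```text
time_s: 15.82
ee_pos: [422.2, 178.7, 75.4]
ee_rot: [-180.0, 0.0, 92.2]
force: [-3.9, -1.0, 4.8]
gripper_width: 0.6
gripper_force: 3.0
```

```bash
cat > f.py <<'E'
from h import *
I,D=env.grab_frame('side'); cv2.imwrite('pics/side4.png',cv2.resize(I[120:320,200:400],None,fx=3,fy=3))
F=[]
for i in range(4): F.append(env.state()['force']); env.grab_frame('top')
F=np.array(F); print(env.state()['time_s'],env.state()['ee_pos'].round(1),F.mean(0).round(1),np.linalg.norm(F.mean(0)).round(1))
E
python3 f.py
```

```text
16.075 [422.2 178.7  75.4] [-4.  -0.3  5. ] 6.4
```

View pics/side4.png

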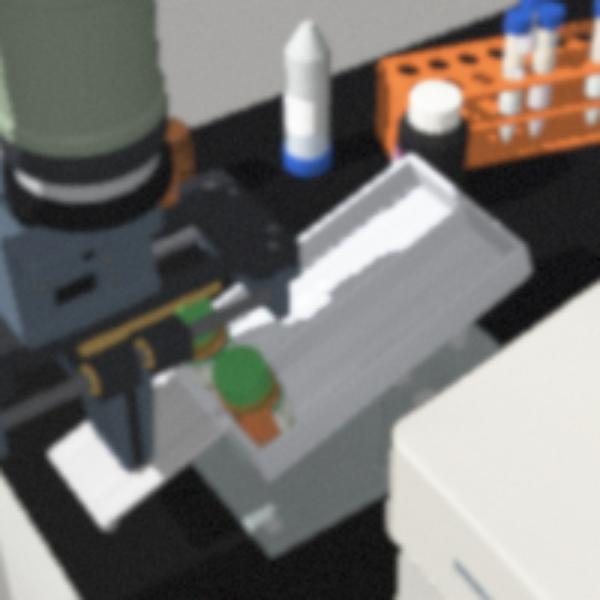

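Both vials have slid to the lip-side wall (caps at about (245, 375) and (203, 330)). The force is still about 6 N, so the tray isn't on its stop yet and I keep pressing.

Emit:
arm_command:
  motion:
    - {"offset":[0,0,0.001],"spin":0}
    - {"offset":[0,0,0],"spin":0}

```text
time_s: 16.32
ee_pos: [422.2, 178.8, 74.4]
ee_rot: [-180.0, 0.0, 92.2]
force: [-4.6, -0.0, 5.6]
gripper_width: 0.5
gripper_force: 3.0
```

Emit:
arm_command:
  motion:
    - {"offset":[0,0,0.001],"spin":0}
    - {"offset":[0,0,0],"spin":0}

```text
time_s: 16.58
ee_pos: [422.2, 178.8, 73.4]
ee_rot: [-180.0, 0.0, 92.2]
force: [-4.9, -1.2, 4.6]
gripper_width: 0.4
gripper_force: 3.1
```

Emit:
arm_command:
  motion:
    - {"offset":[0,0,0.001],"spin":0}
    - {"offset":[0,0,0],"spin":0}

```text
time_s: 16.82
ee_pos: [422.2, 178.8, 72.4]
ee_rot: [180.0, 0.0, 92.2]
force: [-4.5, -0.1, 4.4]
gripper_width: 0.5
gripper_force: 3.1
```

Emit:
arm_command:
  motion:
    - {"offset":[0,0,0.001],"spin":0}
    - {"offset":[0,0,0],"spin":0}

```text
time_s: 17.08
ee_pos: [422.2, 178.8, 71.4]
ee_rot: [180.0, 0.0, 92.2]
force: [-4.4, -0.7, 6.0]
gripper_width: 0.8
gripper_force: 3.1
```

Emit:
arm_command:
  motion:
    - {"offset":[0,0,0.001],"spin":0}
    - {"offset":[0,0,0],"spin":0}

```text
time_s: 17.32
ee_pos: [422.3, 178.8, 70.7]
ee_rot: [180.0, 0.0, 92.2]
force: [-4.7, -0.9, 7.1]
gripper_width: 0.4
gripper_force: 4.1
```

Emit:
arm_command:
  motion:
    - {"offset":[0,0,0.0006],"spin":0}
    - {"offset":[0,0,0],"spin":0}

```text
time_s: 17.58
ee_pos: [422.4, 178.8, 70.3]
ee_rot: [180.0, 0.0, 92.2]
force: [-5.1, -1.0, 10.1]
gripper_width: 0.7
gripper_force: 5.1
```

```bash
python3 f.py
```

```text
17.825 [422.4 178.8  70.3] [-4.8 -0.8  8.5] 9.8
```

Emit:
arm_command:
  motion:
    - {"offset":[0,0,0.0006],"spin":0}
    - {"offset":[0,0,0],"spin":0}

```text
time_s: 18.08
ee_pos: [422.4, 178.8, 69.9]
ee_rot: [180.0, -0.0, 92.2]
force: [-5.0, -0.3, 10.4]
gripper_width: 0.5
gripper_force: 6.1
```

```bash
python3 f.py
```

```text
18.325 [422.4 178.8  69.9] [-5.2 -1.2 11.3] 12.5
```

Emit:
arm_command:
  motion:
    - {"offset":[0,0,0.0004],"spin":0}
    - {"offset":[0,0,0],"spin":0}
    - {"offset":[0,0,0],"spin":0}

```text
time_s: 18.7
ee_pos: [422.5, 178.8, 69.7]
ee_rot: [179.9, -0.0, 92.2]
force: [-5.0, -1.2, 11.9]
gripper_width: 0.1
gripper_force: 6.8
```

```bash
python3 f.py
```

```text
18.95 [422.5 178.8  69.7] [-5.6 -1.2 12.3] 13.6
```

Emit:
arm_command:
  motion:
    - {"offset":[0,0,0],"spin":0}
    - {"offset":[0,0,0],"spin":0}
    - {"offset":[0,0,0],"spin":0}
    - {"offset":[0,0,0],"spin":0}
    - {"offset":[0,0,0],"spin":0}

```text
time_s: 19.58
ee_pos: [422.5, 178.8, 69.7]
ee_rot: [179.9, -0.0, 92.2]
force: [-5.0, -0.1, 13.4]
gripper_width: 0.2
gripper_force: 6.8
```

```bash
sed -i s/side4/side5/ f.py; python3 f.py
```

```text
19.825 [422.5 178.8  69.7] [-5.1 -1.5 12.4] 13.5
```

View pics/side5.png

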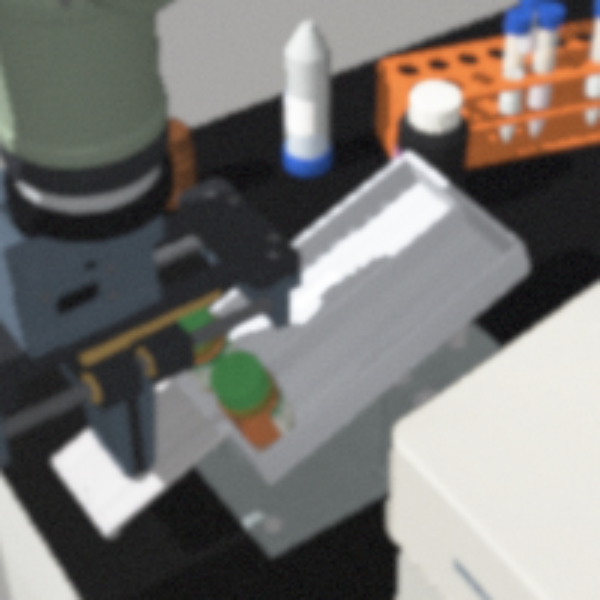

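Both vials sit at the lip-side wall (caps at (241, 378) and (203, 335)), and I held about 13.5 N for over a second. Next I let the tray rise slowly.

Emit:
arm_command:
  motion:
    - {"offset":[0,0,-0.001],"spin":0}
    - {"offset":[0,0,-0.002],"spin":0}
    - {"offset":[0,0,-0.002],"spin":0}
    - {"offset":[0,0,-0.002],"spin":0}
    - {"offset":[0,0,-0.002],"spin":0}

```text
time_s: 20.45
ee_pos: [422.2, 178.8, 77.9]
ee_rot: [180.0, 0.0, 92.2]
force: [-3.9, -1.2, 4.8]
gripper_width: 0.6
gripper_force: 2.9
```

Emit:
arm_command:
  motion:
    - {"offset":[0,0,-0.002],"spin":0}
    - {"offset":[0,0,-0.002],"spin":0}
    - {"offset":[0,0,-0.002],"spin":0}
    - {"offset":[0,0,-0.002],"spin":0}
    - {"offset":[0,0,-0.002],"spin":0}

```text
time_s: 21.08
ee_pos: [422.6, 178.8, 88.0]
ee_rot: [180.0, 0.0, 92.2]
force: [-2.3, -0.7, 4.1]
gripper_width: 0.6
gripper_force: 2.2
```

Emit:
arm_command:
  motion:
    - {"offset":[0,0,-0.002],"spin":0}
    - {"offset":[0,0,-0.002],"spin":0}
    - {"offset":[0,0,-0.002],"spin":0}
    - {"offset":[0,0,-0.002],"spin":0}
    - {"offset":[0,0,-0.002],"spin":0}

```text
time_s: 21.7
ee_pos: [423.0, 179.1, 98.2]
ee_rot: [179.9, -0.0, 92.2]
force: [1.0, 0.0, 3.5]
gripper_width: 0.3
gripper_force: 1.3
```

Emit:
arm_command:
  motion:
    - {"offset":[0,0,-0.002],"spin":0}
    - {"offset":[0,0,-0.002],"spin":0}
    - {"offset":[0,0,-0.002],"spin":0}
    - {"offset":[0,0,-0.002],"spin":0}
    - {"offset":[0,0,-0.002],"spin":0}

```text
time_s: 22.32
ee_pos: [422.1, 178.7, 107.9]
ee_rot: [-180.0, 0.0, 92.2]
force: [1.0, -0.1, 1.7]
gripper_width: 0.5
gripper_force: 0.8
```

Emit:
arm_command:
  motion:
    - {"offset":[0,0,-0.002],"spin":0}
    - {"offset":[0,0,-0.002],"spin":0}
    - {"offset":[0,0,-0.002],"spin":0}
    - {"offset":[0,0,-0.001],"spin":0}
    - {"offset":[0,0,-0.001],"spin":0}

```text
time_s: 22.95
ee_pos: [422.1, 178.8, 115.8]
ee_rot: [-180.0, 0.0, 92.2]
force: [0.4, 0.1, 0.5]
gripper_width: 0.5
gripper_force: 0.5
```

Emit:
arm_command:
  motion:
    - {"offset":[0,0,-0.001],"spin":0}
    - {"offset":[0,0,-0.001],"spin":0}
    - {"offset":[0,0,-0.001],"spin":0}
    - {"offset":[0,0,-0.001],"spin":0}
    - {"offset":[0,0,-0.001],"spin":0}

```text
time_s: 23.58
ee_pos: [422.0, 178.7, 120.8]
ee_rot: [-180.0, 0.0, 92.2]
force: [0.5, 0.0, 0.4]
gripper_width: 0.3
gripper_force: 0.0
```

Emit:
arm_command:
  motion:
    - {"offset":[0,0,-0.002],"spin":0}
    - {"offset":[0,0,-0.005],"spin":0}
    - {"offset":[0,0,-0.02],"spin":0}
    - {"offset":[0,0,-0.04],"spin":0}
    - {"offset":[0,0,-0.05],"spin":0}

```text
time_s: 24.2
ee_pos: [421.5, 178.5, 238.6]
ee_rot: [-179.9, 0.0, 92.2]
force: [1.5, 0.7, -0.6]
gripper_width: 0.3
gripper_force: 0.0
```

Emit:
arm_command:
  motion:
    - {"offset":[-0.02,-0.05,0],"spin":0}
    - {"offset":[-0.02,-0.04,0],"spin":0}
    - {"offset":[0,0,0],"spin":0}
    - {"offset":[0,0,0],"spin":0}

```text
time_s: 24.7
ee_pos: [334.6, 135.7, 238.4]
ee_rot: [179.9, -0.0, 92.2]
force: [0.5, 0.4, 0.4]
gripper_width: 0.6
gripper_force: 0.0
```

```bash
python3 - <<'E'
from h import *
I,D=env.grab_frame('side'); cv2.imwrite('pics/side6.png',cv2.resize(I[120:320,200:400],None,fx=3,fy=3)); cv2.imwrite('pics/side0.png',I); np.save('pics/side0.npy',D)
I,D=env.grab_frame('top'); cv2.imwrite('pics/top0.png',I); np.save('pics/top0.npy',D)
for q in env.pinpoint('top','push_point')[:1]+env.pinpoint('top','vial_out'): u,v=map(int,q['location']); print(q, at_d(cam('top'),D,u,v).round(1))
c=cam('top')
E
python3 b.py | grep -v mach
```

```text
{'location': [312.4, 197.6], 'score': 0.74} [575.  188.7  74.1]
{'location': [205.4, 229.5], 'score': 0.63} [500.  389.2  56.7]
{'location': [330.4, 236.0], 'score': 0.57} [494.2 156.1 131.6]
{'location': [202.7, 197.7], 'score': 0.57} [565.  404.4  43.9]
top green [299. 232.] 203 [485. 197. 129.] [512. 224. 136.] [498.1 210.3 132.8]
top green [328. 233.] 206 [486. 147. 129.] [512. 174. 137.] [499.4 160.8 132.8]
top lip 1617 ((441.2459716796875, 181.85398864746094), (87.4296646118164, 96.19937896728516), 0.47541671991348267) 107.1
top rim 616 ((576.4085083007812, 185.31787109375), (176.3058319091797, 97.31917572021484), 2.1680376529693604)
top floor 3552 ((574.9828491210938, 185.32424926757812), (171.8656005859375, 121.01299285888672), 1.4344441890716553) 75.0
side green [269. 209.] 260 [483. 196. 128.] [512. 225. 135.] [497.8 210.6 131.6]
side green [287. 228.] 273 [486. 144. 128.] [512. 172. 135.] [498.9 157.8 131.7]
side lip 1855 ((441.09490966796875, 178.98092651367188), (88.8472671508789, 96.91908264160156), 1.5866641998291016) 107.2
side rim 1173 ((575.81640625, 184.81663513183594), (175.0837860107422, 101.5831069946289), 2.1370084285736084)
side floor 2342 ((575.5977783203125, 178.15802001953125), (173.43898010253906, 112.45555114746094), 1.6740835905075073) 75.6
```

View pics/side6.png

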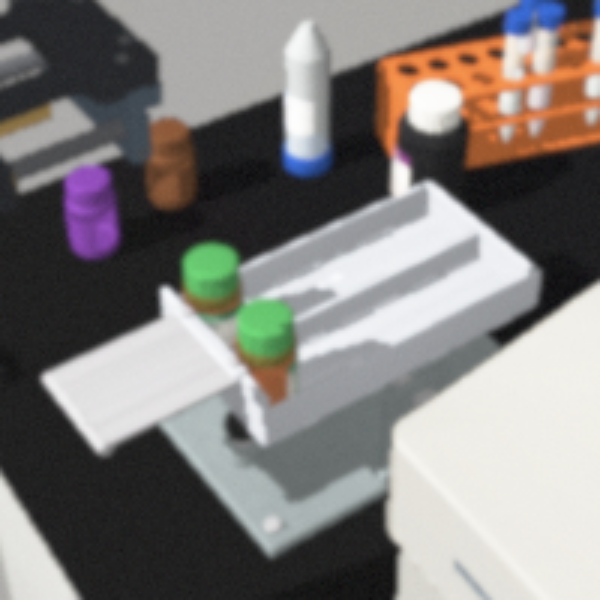

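The tray is level again: lip height 107, as at the start. Both vials stand upright at the lip-side wall, with caps at (211, 270) and (265, 330) and local x ≈ -73.

```bash
python3 -c "
from workcell import env
print(env.job_done())"
```

```text
the job is handed in; nothing more can be done
None
```

I handed the job in; by the final camera check the tray is level, with both vials standing at the lip-side end wall, after about 13.5 N held on the stop for over a second and a slow, controlled rise.

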